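# Flip the finished job's status flag from red to green

### The job

The engraved silver dish is finished, so mark its job ready: with a fingertip, push the hinged leaf of the status flag on that dish's tray up and right over its pivot until it lies flat on the other side and the flag shows green. Push it over gently and under control, without pinching or flicking it, and leave both trays, their dishes, the tools and the copper dish's red flag just as they are.

Things in the scene. Friction and masses are not known exactly. Their poses are not given: they have to be found in the camera images.
- tray_done: Pale wooden job tray with blue felt, holding the finished silver-coloured engraved dish. Loose, 1.3 kg, 160 mm (its x) by 210 mm (its y), rim 22 mm high. Origin: centre of its underside. At its +y end a post (40 mm in x, 30 mm in y, centre at y +68 mm) carries the flip-over status flag.
- tray_done_pivot (a point): Middle of that tray's flag hinge, at (0, 68, 80) mm of the tray frame, same axes; hinge axis along tray y. Under it a fixed plate 96 mm (x) by 54 mm (y), top 76 mm and underside 70.5 mm above the bench, red on its +x half, green on its -x half, free underneath beside the post. The leaf covers one half. Hinge ears rise to 84 mm, 27 to 30 mm either side in y.
- flag_done_lip (a point): Middle of the rim of that leaf's finger lip, moving with the leaf: at joint 0 it is 73.5 mm from the hinge axis towards tray -x and 14.5 mm above it. The lip is 30 mm wide, 5 mm thick, 20 mm long, starts 60 mm from the axis and is bent 45 degrees out of the leaf: upwards at joint 0, downwards at 3.14.
- flag_done (a joint): Angle of that leaf, rad. 0: flat towards tray -x (robot side), all shows red; 1.57: upright; 3.14: flat towards tray +x, all shows green. Leaf 32 g, 5 mm thick, 48 mm wide, 4 to 60 mm from the axis (overhangs the plate by 12 mm), middle plane through the axis. Stiff hinge (0.022 N m, 0.4 N at the lip): it stays at any angle. Starts at 0 to 0.2.
- tray_work: Pale wooden job tray with blue felt, the other, identical tray, holding the plain copper dish that is not finished. Loose, 1.3 kg, 160 mm (its x) by 210 mm (its y), rim 22 mm high. Origin: centre of its underside. At its +y end a post (40 mm in x, 30 mm in y, centre at y +68 mm) carries the flip-over status flag.
- tray_work_pivot (a point): Middle of that tray's flag hinge, at (0, 68, 80) mm of the tray frame, same axes; hinge axis along tray y. Under it a fixed plate 96 mm (x) by 54 mm (y), top 76 mm and underside 70.5 mm above the bench, red on its +x half, green on its -x half, free underneath beside the post. The leaf covers one half. Hinge ears rise to 84 mm, 27 to 30 mm either side in y.
- flag_work_lip (a point): Middle of the rim of that leaf's finger lip, moving with the leaf: at joint 0 it is 73.5 mm from the hinge axis towards tray -x and 14.5 mm above it. The lip is 30 mm wide, 5 mm thick, 20 mm long, starts 60 mm from the axis and is bent 45 degrees out of the leaf: upwards at joint 0, downwards at 3.14.
- flag_work (a joint): Angle of that leaf, rad. 0: flat towards tray -x (robot side), all shows red; 1.57: upright; 3.14: flat towards tray +x, all shows green. Leaf 32 g, 5 mm thick, 48 mm wide, 4 to 60 mm from the axis (overhangs the plate by 12 mm), middle plane through the axis. Stiff hinge (0.022 N m, 0.4 N at the lip): it stays at any angle. Starts at 0 to 0.2.
- dish_done: Finished dish: silver-coloured, beaded rim, dark chased rosette; 120 mm across, 15 mm high, 220 g, loose in tray_done at about (0, -40, 7) mm of the tray frame. Origin: centre of its underside.
- dish_work: Unfinished dish: plain copper, same size and mass, in tray_work at the same place.
- punch: Steel chasing punch lying on the bench, 105 mm long, 9 mm thick, 50 g. Origin near its middle, on the bench; it lies along its x.
- chasing_hammer: Chasing hammer lying on the bench to the right of the trays, about 220 mm long, 25 mm high, wooden handle along its x, steel head at +x. Origin on the bench near mid handle.
- pitch_bowl: Black pitch bowl with a brass disc, 195 mm across, 85 mm high, 3 kg, behind the trays. Origin: centre of its underside.
- punch_tin: Yellow tin 100 by 150 mm, 18 mm high, with steel punches. Origin: centre of its underside.
- polish_bottle: Amber bottle, 52 mm across, 120 mm high, black cap. Origin: centre of its underside.
- brush: Hand brush lying on the bench, 190 mm long, along its x. Origin on its underside.
There are look-alikes about, which are no part of the job. Of the things like the dish_done, leave any that is purple; of the rest the larger one is meant.

How it is judged:
On the way:
1. the leaf of the silver dish's flag has been brought upright by the fingers (value of joint flag_done between 1.2 and 2.4 rad and contact force between the fingers and tray_done above 0.05 N), for 0.05 s.
At the end, for the whole second after the job is handed in: The leaf of the silver dish's flag lies flat on its green side (at least 3.0 rad, within 8 degrees of flat); the copper dish's flag is still on red (under 0.3 rad); both trays stand flat within 12 mm, both dishes within 15 mm and every tool within 20 mm of where they began (value of joint flag_done above 3 rad and value of joint flag_work below 0.3 rad and distance of each of tray_done, tray_work from where it was at the start of the episode below 0.012 m and angle between each of tray_done, tray_work's own z axis and vertical below 0.05 rad and distance of each of dish_done, dish_work from where it was at the start of the episode below 0.015 m and distance of each of punch, chasing_hammer, pitch_bowl, punch_tin, polish_bottle, brush from where it was at the start of the episode below 0.02 m and linear speed of each of tray_done, dish_done below 0.02 m/s); the robot touches nothing.
It fails at once if a finger forces or pinches the flag, or presses on its tray, with more than 25 N (contact force between the fingers and tray_done above 25 N).
It fails at once if the flag is flicked: its leaf turns faster than 6 rad/s (velocity of joint flag_done above 6 rad/s or velocity of joint flag_done below -6 rad/s).
It fails at once if a tray or a dish is shoved by more than 20 mm, lifted or tipped (distance of any of tray_done, tray_work, dish_done, dish_work from where it was at the start of the episode above 0.02 m or angle between any of tray_done, tray_work's own z axis and vertical above 0.12 rad).
It fails at once if the copper dish's flag is turned (value of joint flag_work above 0.4 rad).
It fails at once if a tool, bottle, tin or the pitch bowl is moved by more than 25 mm (distance of any of punch, chasing_hammer, pitch_bowl, punch_tin, polish_bottle, brush from where it was at the start of the episode above 0.025 m).
It also fails if it takes over 45 s, if anything falls off the work surface, if the arm or the gripper's body presses on something with over 40 N, if the wrist force passes 120 N, or if a joint passes its speed limit or range.

### The arm

A 7-joint arm with a two-finger parallel gripper is mounted at the origin on the work surface. World frame = base frame: x ahead of the robot, y to its left, z up, the work surface at z = 0. Lengths are in m, angles in rad, forces in N, time in s.
With the tool pointing down it reaches from about 0.425 to 0.875 m from the base axis. Payload 8.4 kg.
Tool frame: the origin (TCP) lies midway between the tips of the shut fingers; the grasp point (between the pads) lies 19 mm behind it; z points along the fingers, y is the line along which they close (so a half turn about z gives the same grasp; the last joint's range is limited). The gripper opens to 87 mm and grips with 3 to 60 N. Pads are 19 mm wide; open, the fingers measure 117 mm over their backs; the gripper's body (75 mm by 190 mm) begins 51 mm behind the grasp point.
Start: joints at [-1.28, 0.333, 0.04, 1.465, -0.013, 1.343, -0.059], TCP at [0.247, 0.601, 0.187] pointing down, gripper open.
Joint ranges: [-2.58, 2.58], [-0.38, 2.09], [-1.3, 1.39], [0.25, 2.4], [-1.5, 4.64], [0.08, 2.09], [-2.65, 2.65]. Speed limits (rad/s): [2.22, 2.22, 2.79, 2.79, 3.14, 3.14, 3.14].

### API

Orientations are given as a rotation vector (axis times angle).
In Python, from cell import manip, cams gives the robot as it stands.
- The arm moves only by the tool carry_out, never from a script. Its argument "targets" is a list of rows, each an object with "twist": the turn, a rotation vector about the tool's x, y, z in degrees, a list of three; "delta_pos": the shift along the tool's x, y, z in mm, a list of three; "gripper": the closure, from -1 (fully open) to 1 (shut). A call has exactly 10 rows; each row is the pose to reach, as a shift and turn from the pose commanded when the call began, along the tool's axes at that moment; what a row does not reach only later rows make up. A row lasts 1/12 s, in which the tool goes at most 41.7 mm and 7.16 degrees, less where a joint would pass 70% of its speed; a pose out of reach is approached as far as the arm can. A call with a gripper value outside its range is refused whole. The fingers move at their own pace and stop on an object; the grip force is fixed at half the most. Time passes only in rows, so rows that repeat a pose let the fingers close, or fill a call up. It gives the time, the measured TCP pose, the force, the opening and the grip force at its end, in the units of the state.
- manip.sense(): the state, without advancing time (a new reading comes with each control period).
- cams.read_camera(name): name is "scene" or "top" or "wrist"; returns (picture, depth): 420x560x3 uint8, red, green, blue; 420x560 float32, m along the optical axis (not along the pixel's ray), 0 where there is no reading.
- cams.get_calibration(name): a dict with "fx", "fy", "cx", "cy" (pixels), "R" (3x3) and "t" (3): a world point X has camera coordinates R X + t; the wrist camera has in their place "mount" (4x4, takes a point from camera to tool coordinates, whose origin is the TCP and whose axes are the flange's). Camera axes: x right, y down, z forward; pixel columns grow to the right and rows downward; lengths in m; the calibration is good to about 2 mm. A picture is of the moment at which its call begins: read the wrist's pose just before it. get_calibration takes no time and is no camera call.
- manip.close_job(): hands the job in; it is judged then, once.
The state is a dict: "t": time; "joint_positions": joint angles; "joint_vel": joint speeds; "joint_efforts": joint torques, N m; "eef_pos": TCP position; "tool_rot": TCP orientation; "contact_force": force on the tool from outside, world axes, zero at the start; "wrist_torque": the same for the moment, N m; "finger_gap": finger opening in m; "finger_force": force on a finger pad.
Only numpy, scipy, OpenCV 4.12 (cv2) and the standard library are available. Lean on these libraries where they do the work, as an engineer would, in place of code of your own. Each camera call takes 0.05 s, during which the arm holds its last target. There are 200 camera calls.

## Working session

There is one attempt and no reset: what is moved stays moved. The work goes in short steps, Python scripts to look and compute and a tool call to move; the robot and the scene stay as the last step left them, time stands still between calls to the robot, and variables do not carry over. Pictures are saved under pics/ and viewed, at most 10 in all, crops included, and the job is handed in when it is done.

Besides the shell and the picture viewer there is one more tool, called after "Call:" in YAML: its name, and indented under it one key for each argument. carry_out: Moves the arm, as the interface text tells. Its arguments: {"type":"object","properties":{"targets":{"type":"array"}},"required":["targets"]}

```bash
mkdir -p pics
cat > h.py <<'E'
import numpy as np, cv2
from cell import manip, cams
def snap(n):
    p,d=cams.read_camera(n); np.savez(f'pics/{n}.npz',p=p,d=d); cv2.imwrite(f'pics/{n}.png',p[:,:,::-1]); return p,d
def pts(n):
    z=np.load(f'pics/{n}.npz'); d=z['d']; c=cams.get_calibration(n)
    v,u=np.mgrid[:d.shape[0],:d.shape[1]]
    X=np.stack([(u-c['cx'])/c['fx']*d,(v-c['cy'])/c['fy']*d,d],-1)
    return z['p'],d,(X-c['t'])@np.array(c['R'])
E
python3 - <<'E'
from h import *
s=manip.sense(); print({k:np.round(v,3) for k,v in s.items()})
a,_=snap('top'); b,_=snap('scene')
for n in('top','scene'): print(n,np.round(cams.get_calibration(n)['t'],3),np.round(cams.get_calibration(n)['R'],2).tolist())
E
```

```text
{'t': np.float64(0.0), 'joint_positions': array([-1.28 ,  0.334,  0.04 ,  1.466, -0.013,  1.343, -0.058]), 'joint_vel': array([ 0.   ,  0.002, -0.002,  0.001,  0.002,  0.   , -0.002]), 'joint_efforts': array([-0.0000e+00, -6.5635e+01,  1.3350e+00, -4.0379e+01, -6.0000e-02,
        4.5000e-02,  0.0000e+00]), 'eef_pos': array([0.247, 0.601, 0.186]), 'tool_rot': array([-6.080e-01, -3.082e+00,  3.000e-03]), 'contact_force': array([-0.907, -0.59 ,  0.629]), 'wrist_torque': array([ 0.015, -0.016, -0.032]), 'finger_force': np.float64(0.0), 'finger_gap': np.float64(0.087)}
top [-0.053  0.53   0.996] [[0.01, -1.0, -0.02], [-0.99, -0.0, -0.16], [0.16, 0.03, -0.99]]
scene [ 0.453 -0.221  1.478] [[-0.75, 0.66, -0.01], [0.55, 0.62, -0.57], [-0.36, -0.43, -0.82]]
```

View pics/top.png

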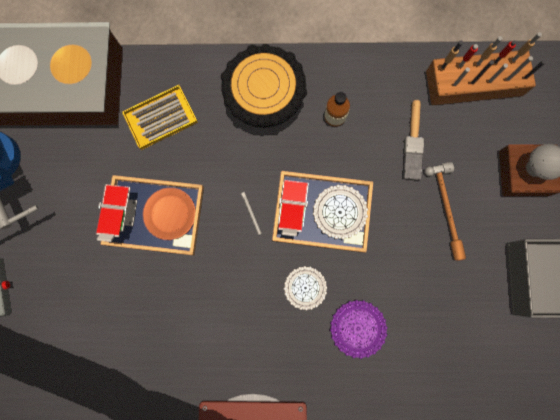

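View pics/scene.png

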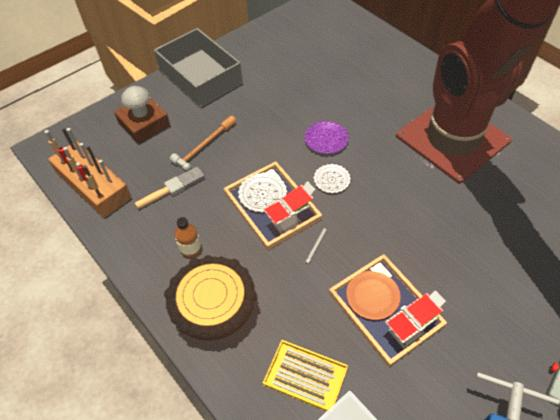

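Candidates in the top view:
- (340,211): the large silver dish in the right tray. I choose this one.
- (305,288): the small silver dish, loose on the bench.
- (358,328): the purple dish.

The flag I need is therefore the one at (292,208). The flag at (113,213) belongs to the copper dish.

Run:
```python
from h import *
p,d,X=pts('top')
cv2.imwrite('pics/crop.png',cv2.resize(p[165:255,265:380,::-1],None,fx=6,fy=6,interpolation=cv2.INTER_CUBIC))
sub=np.zeros(d.shape,bool); sub[165:256,268:378]=1
P=p.astype(int)
# tray rim: height ~22mm, pale wood
rim=sub&(abs(X[...,2]-.022)<.006)&(P[...,0]>P[...,2]+50)
q=X[rim]; r=cv2.minAreaRect((q[:,:2]*1000).astype(np.float32)); print('rim',rim.sum(),r,np.median(q[:,2]))
red=sub&(P[...,0]>130)&(P[...,1]<70)&(P[...,2]<70)&(d>0)
q=X[red]; print('red',red.sum(),cv2.minAreaRect((q[:,:2]*1000).astype(np.float32)),np.percentile(q[:,2],[5,50,95]))
for v in range(176,246,4): print(v,[tuple(np.round(X[v,u]*1000).astype(int).tolist()) for u in (284,290,296)],p[v,290])
```

```text
rim 1061 ((529.4800415039062, -155.5571746826172), (210.2290802001953, 161.58473205566406), 83.14579010009766) 0.022345910852458576
red 496 ((528.1031494140625, -86.4609375), (49.856590270996094, 98.4195556640625), 78.59808349609375) [0.08336758 0.08876752 0.09397062]
176 [(611, -68, 7), (611, -81, 6), (610, -95, 12)] [112  90  77]
180 [(586, -68, 76), (586, -81, 78), (601, -95, 9)] [166 125 131]
184 [(577, -68, 76), (577, -81, 77), (577, -94, 78)] [247  72  62]
188 [(568, -68, 79), (568, -81, 80), (569, -94, 76)] [248  76  61]
192 [(560, -68, 76), (560, -81, 75), (560, -94, 77)] [248  77  64]
196 [(550, -68, 79), (551, -81, 75), (551, -94, 76)] [247  77  66]
200 [(541, -68, 83), (543, -81, 74), (543, -94, 74)] [228 129 119]
204 [(532, -68, 83), (532, -81, 83), (532, -94, 84)] [228  68  60]
208 [(523, -69, 87), (523, -81, 86), (523, -94, 86)] [235  35  27]
212 [(515, -69, 87), (515, -81, 85), (514, -94, 90)] [236  36  29]
216 [(506, -69, 87), (506, -81, 90), (506, -94, 88)] [236  36  29]
220 [(497, -69, 92), (497, -81, 90), (497, -94, 88)] [236  34  29]
224 [(488, -69, 94), (488, -81, 91), (488, -94, 92)] [237  37  30]
228 [(479, -69, 95), (479, -81, 99), (480, -94, 94)] [223 102  89]
232 [(470, -69, 105), (469, -81, 110), (470, -94, 105)] [190 178 160]
236 [(472, -68, 5), (471, -82, 9), (471, -95, 11)] [67 65 69]
240 [(461, -68, 24), (461, -82, 22), (461, -95, 22)] [244 197 123]
244 [(454, -68, 1), (454, -82, -1), (454, -95, 1)] [89 81 78]
```

View pics/crop.png

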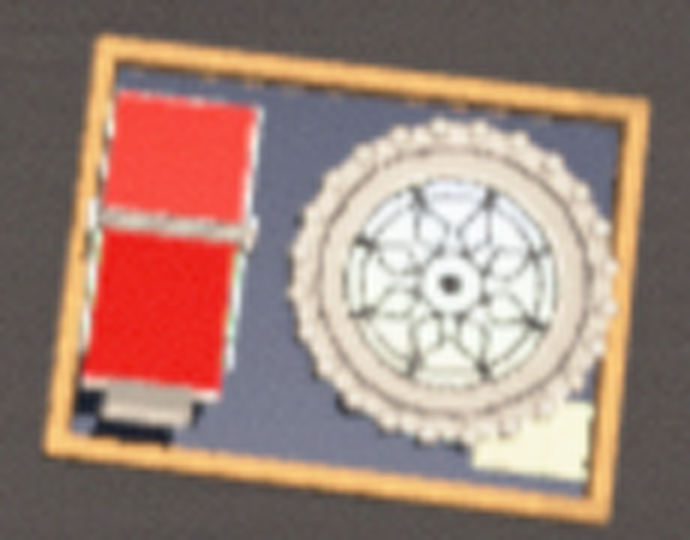

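The crop confirms it: the large silver rosette dish is in the right tray. Its flag shows red, the leaf is up at about 0.19 rad, and the lip is at crop (147,400). The tray fits at (529.5, -155.6) mm, with its y axis at 83.1° and a rim of 210x161 mm at z 22, which matches the sizes given. That puts the pivot at about (537.6, -88.1, 80). I'll lift and travel first.

```bash
cat >> h.py <<'E'
from scipy.spatial.transform import Rotation as Ro
PIV=np.array([.5376,-.0881,.080]); th=np.radians(83.15)
TY=np.array([np.cos(th),np.sin(th),0]); TX=np.array([TY[1],-TY[0],0]); Z=np.array([0,0,1.])
def rot(t):
    z=np.sin(np.radians(t))*TX-np.cos(np.radians(t))*Z
    return np.stack([np.cross(TY,z),TY,z],1)
def tcp(u,w): return PIV+(u*TX+w*Z)/1000
def corner(a,t,r,off=2.5):
    """TCP (u,w) mm with the tip's +x corner on the leaf underside at radius r, leaf angle a deg"""
    a=np.radians(a); d=np.array([-np.cos(a),np.sin(a)]); n=np.array([-np.sin(a),-np.cos(a)])
    c=r*d+off*n; t=np.radians(t)
    return c-9.5*np.array([np.cos(t),np.sin(t)])
def rows(poses):
    s=manip.sense(); R0=Ro.from_rotvec(s['tool_rot']); p0=s['eef_pos']
    for p,t in poses:
        print('d',np.round(R0.inv().apply((p-p0)*1000),1).tolist(),'tw',np.round((R0.inv()*Ro.from_matrix(rot(t))).as_rotvec(degrees=True),1).tolist())
def state():
    s=manip.sense(); R=Ro.from_rotvec(s['tool_rot']).as_matrix(); e=(s['eef_pos']-PIV)*1000
    print('t %.2f'%s['t'],'uvw',np.round([e@TX,e@TY,e[2]],1),'tilt %.1f'%np.degrees(np.arctan2(R[:,2]@TX,-R[2,2])),'yv',np.round(R[:,1]@TX,3),'F',np.round(s['contact_force'],1),'gap',s['finger_gap'])
E
python3 - <<'E'
from h import *
state(); rows([(np.array([.36,.45,.28]),0),(np.array([.42,.25,.28]),0)])
E
```

```text
t 0.10 uvw [-370.9  649.3  106.6] tilt -0.0 yv 0.267 F [ 1.1  0.3 -0.8] gap 0.08723783440787705
d [-162.0, -96.6, -93.3] tw [-0.1, -0.0, -15.5]
d [-293.5, -258.8, -93.0] tw [-0.1, -0.0, -15.5]
```

Call:
carry_out:
  targets:
    - {"twist":[0,0,0],"delta_pos":[0,0,-40],"gripper":1}
    - {"twist":[0,0,0],"delta_pos":[0,0,-80],"gripper":1}
    - {"twist":[0,0,-5],"delta_pos":[-25,-20,-93],"gripper":1}
    - {"twist":[0,0,-10],"delta_pos":[-55,-40,-93],"gripper":1}
    - {"twist":[0,0,-15.5],"delta_pos":[-87,-60,-93],"gripper":1}
    - {"twist":[0,0,-15.5],"delta_pos":[-120,-80,-93],"gripper":1}
    - {"twist":[0,0,-15.5],"delta_pos":[-162,-97,-93],"gripper":1}
    - {"twist":[0,0,-15.5],"delta_pos":[-190,-125,-93],"gripper":1}
    - {"twist":[0,0,-15.5],"delta_pos":[-215,-158,-93],"gripper":1}
    - {"twist":[0,0,-15.5],"delta_pos":[-240,-190,-93],"gripper":1}

```text
t: 0.93
eef_pos: [0.3973, 0.332, 0.2798]
tool_rot: [-0.188, -3.135, 0.001]
contact_force: [0.7, 0.0, 0.4]
finger_gap: 0.0281
finger_force: 0.0
```

Run:
```python
from h import *
state(); rows([(tcp(-120,110),35),(tcp(-120,70),35)])
```

```text
t 0.93 uvw [-189.4  400.4  199.8] tilt -0.0 yv 0.0 F [0.7 0.  0.4] gap 0.02810916429195413
d [-69.6, -400.3, 90.0] tw [-0.0, -35.0, -0.0]
d [-69.7, -400.3, 130.0] tw [-0.0, -35.0, -0.0]
```

Call:
carry_out:
  targets:
    - {"twist":[0,0,0],"delta_pos":[-7,-40,0],"gripper":1}
    - {"twist":[0,0,0],"delta_pos":[-14,-80,0],"gripper":1}
    - {"twist":[0,0,0],"delta_pos":[-21,-120,0],"gripper":1}
    - {"twist":[0,0,0],"delta_pos":[-28,-160,0],"gripper":1}
    - {"twist":[0,0,0],"delta_pos":[-35,-200,0],"gripper":1}
    - {"twist":[0,-7,0],"delta_pos":[-42,-240,10],"gripper":1}
    - {"twist":[0,-14,0],"delta_pos":[-49,-280,20],"gripper":1}
    - {"twist":[0,-21,0],"delta_pos":[-56,-320,40],"gripper":1}
    - {"twist":[0,-28,0],"delta_pos":[-63,-360,65],"gripper":1}
    - {"twist":[0,-35,0],"delta_pos":[-70,-400,90],"gripper":1}

```text
t: 1.77
eef_pos: [0.4168, 0.0663, 0.2611]
tool_rot: [0.164, 2.913, 0.023]
contact_force: [0.4, 0.3, 0.2]
finger_gap: 0.0003
finger_force: 0.0
```

Run:
```python
from h import *
state(); rows([(tcp(-110,60),35),(tcp(-90,10),35),(tcp(-80,1),35),(tcp(-66,0.5),35)])
```

```text
t 1.77 uvw [-138.3  138.9  181.1] tilt 12.7 yv -0.01 F [0.4 0.3 0.2] gap 0.0002591566638053565
d [-0.4, -142.5, 120.2] tw [1.7, -22.3, -0.1]
d [-8.9, -144.1, 173.3] tw [1.7, -22.3, -0.1]
d [-16.6, -144.5, 184.3] tw [1.7, -22.3, -0.1]
d [-30.2, -144.6, 187.9] tw [1.7, -22.3, -0.1]
```

Call:
carry_out:
  targets:
    - {"twist":[0,-3,0],"delta_pos":[0,-20,10],"gripper":1}
    - {"twist":[0,-6,0],"delta_pos":[0,-40,20],"gripper":1}
    - {"twist":[0,-9,0],"delta_pos":[0,-60,30],"gripper":1}
    - {"twist":[0,-12,0],"delta_pos":[0,-80,40],"gripper":1}
    - {"twist":[0,-15,0],"delta_pos":[0,-100,50],"gripper":1}
    - {"twist":[1,-18,0],"delta_pos":[0,-120,60],"gripper":1}
    - {"twist":[1.5,-20,0],"delta_pos":[0,-135,70],"gripper":1}
    - {"twist":[1.7,-22.3,0],"delta_pos":[0,-142,80],"gripper":1}
    - {"twist":[1.7,-22.3,0],"delta_pos":[0,-142,80],"gripper":1}
    - {"twist":[1.7,-22.3,0],"delta_pos":[0,-142,80],"gripper":1}

```text
t: 2.6
eef_pos: [0.4472, -0.0117, 0.1513]
tool_rot: [0.143, 2.749, 0.012]
contact_force: [-0.3, 1.6, 0.7]
finger_gap: 0.0002
finger_force: 0.0
```

Run:
```python
from h import *
state(); rows([(tcp(-110,60),35),(tcp(-95,10),35),(tcp(-85,1),35),(tcp(-66,0.5),35)])
```

```text
t 2.60 uvw [-98.9  65.1  71.3] tilt 22.2 yv -0.021 F [-0.3  1.6  0.7] gap 0.00017526969606804877
d [15.1, -65.1, 4.1] tw [2.0, -12.8, 0.3]
d [20.2, -66.8, 56.0] tw [2.0, -12.8, 0.3]
d [14.3, -67.3, 68.1] tw [2.0, -12.8, 0.3]
d [-3.1, -67.7, 75.7] tw [2.0, -12.8, 0.3]
```

Call:
carry_out:
  targets:
    - {"twist":[1,-2,0],"delta_pos":[3,-10,0],"gripper":1}
    - {"twist":[1,-4,0],"delta_pos":[6,-20,0],"gripper":1}
    - {"twist":[1,-6,0],"delta_pos":[9,-30,0],"gripper":1}
    - {"twist":[2,-8,0],"delta_pos":[12,-40,0],"gripper":1}
    - {"twist":[2,-10,0],"delta_pos":[15,-50,0],"gripper":1}
    - {"twist":[2,-12.8,0],"delta_pos":[15,-60,0],"gripper":1}
    - {"twist":[2,-12.8,0],"delta_pos":[15,-65,0],"gripper":1}
    - {"twist":[2,-12.8,0],"delta_pos":[15,-65,0],"gripper":1}
    - {"twist":[2,-12.8,0],"delta_pos":[15,-65,0],"gripper":1}
    - {"twist":[2,-12.8,0],"delta_pos":[15,-65,0],"gripper":1}

```text
t: 3.43
eef_pos: [0.4855, -0.092, 0.1325]
tool_rot: [0.159, 2.562, -0.054]
contact_force: [-0.2, 0.6, 0.2]
finger_gap: 0.0002
finger_force: 0.0
```

Run:
```python
from h import *
state(); s=manip.sense(); print(np.round(s['joint_positions'],2),np.round(s['joint_vel'],2)); rows([(tcp(-110,60),35),(tcp(-95,10),35),(tcp(-85,1),35),(tcp(-66,0.5),35)])
```

```text
t 3.43 uvw [-51.2 -10.   52.5] tilt 33.0 yv 0.006 F [-0.2  0.6  0.2] gap 0.0002210961706625952
[ 0.62 -0.38 -0.44  2.4  -0.34  0.53  1.85] [ 0.21  0.   -0.18  0.   -0.16 -0.01  0.15]
d [45.2, 9.7, -38.4] tw [-0.4, -2.0, -0.1]
d [59.9, 10.0, 11.7] tw [-0.4, -2.0, -0.1]
d [56.4, 10.1, 24.7] tw [-0.4, -2.0, -0.1]
d [40.7, 10.2, 35.5] tw [-0.4, -2.0, -0.1]
```

The arm is at its joint limits (joints 2 and 4), because a forward tilt needs the wrist too close to the base. I'll tilt sideways instead, with the wrist towards tray -y. The fingers then slide under the leaf's side as a bar. First I back off upwards and upright.

```bash
cat >> h.py <<'E'
def rot2(T):
    c,s=np.cos(np.radians(T)),np.sin(np.radians(T)); y=c*TY+s*Z; z=s*TY-c*Z
    return np.stack([np.cross(y,z),y,z],1)
def rows2(P):
    s=manip.sense(); R0=Ro.from_rotvec(s['tool_rot']); p0=s['eef_pos']
    for u,v,w,T in P:
        p=PIV+(u*TX+v*TY+w*Z)/1000
        print(u,v,w,T,'d',np.round(R0.inv().apply((p-p0)*1000),1).tolist(),'tw',np.round((R0.inv()*Ro.from_matrix(rot2(T))).as_rotvec(degrees=True),1).tolist())
def state2():
    state(); R=Ro.from_rotvec(manip.sense()['tool_rot']).as_matrix(); print('T %.1f'%np.degrees(np.arctan2(R[:,2]@TY,-R[2,2])),'q',np.round(manip.sense()['joint_positions'],2))
E
python3 - <<'E'
from h import *
rows2([(-60,-50,100,0),(-60,-100,80,20),(-60,-120,60,40)])
E
```

```text
-60 -50 100 0 d [-18.6, -40.3, -44.3] tw [-0.4, 33.0, -0.2]
-60 -100 80 20 d [-7.8, -90.1, -27.2] tw [-19.8, 32.7, 5.5]
-60 -120 60 40 d [3.1, -110.0, -10.3] tw [-39.3, 31.7, 11.3]
```

Call:
carry_out:
  targets:
    - {"twist":[0,4,0],"delta_pos":[-3,-5,-10],"gripper":1}
    - {"twist":[0,9,0],"delta_pos":[-6,-10,-20],"gripper":1}
    - {"twist":[0,14,0],"delta_pos":[-9,-15,-30],"gripper":1}
    - {"twist":[0,19,0],"delta_pos":[-13,-22,-38],"gripper":1}
    - {"twist":[0,24,0],"delta_pos":[-16,-30,-44],"gripper":1}
    - {"twist":[0,29,0],"delta_pos":[-18,-36,-44],"gripper":1}
    - {"twist":[0,33,0],"delta_pos":[-18.6,-40,-44],"gripper":1}
    - {"twist":[0,33,0],"delta_pos":[-18.6,-40,-44],"gripper":1}
    - {"twist":[0,33,0],"delta_pos":[-18.6,-40,-44],"gripper":1}
    - {"twist":[0,33,0],"delta_pos":[-18.6,-40,-44],"gripper":1}

```text
t: 4.27
eef_pos: [0.4721, -0.13, 0.1793]
tool_rot: [0.196, 3.135, -0.007]
contact_force: [1.2, -0.6, -1.0]
finger_gap: 0.0
finger_force: 0.0
```

Run:
```python
from h import *
state2()
rows2([(-60,-80,80,20),(-60,-110,60,40)])
```

```text
t 4.27 uvw [-60.1 -49.4  99.3] tilt 0.1 yv 0.006 F [ 1.2 -0.6 -1. ] gap 8.475463906225964e-06
T -0.3 q [ 0.72  0.04 -0.56  1.83  0.03  1.27  1.6 ]
-60 -80 80 20 d [-0.2, -30.5, 19.5] tw [-20.3, 0.1, -0.3]
-60 -110 60 40 d [-0.4, -60.4, 39.6] tw [-40.3, 0.2, -0.3]
```

Call:
carry_out:
  targets:
    - {"twist":[-5,0,0],"delta_pos":[0,-8,5],"gripper":1}
    - {"twist":[-10,0,0],"delta_pos":[0,-15,10],"gripper":1}
    - {"twist":[-15,0,0],"delta_pos":[0,-23,15],"gripper":1}
    - {"twist":[-20,0,0],"delta_pos":[0,-30,20],"gripper":1}
    - {"twist":[-25,0,0],"delta_pos":[0,-38,25],"gripper":1}
    - {"twist":[-30,0,0],"delta_pos":[0,-45,30],"gripper":1}
    - {"twist":[-35,0,0],"delta_pos":[0,-53,35],"gripper":1}
    - {"twist":[-40,0,0],"delta_pos":[0,-60,40],"gripper":1}
    - {"twist":[-40,0,0],"delta_pos":[0,-60,40],"gripper":1}
    - {"twist":[-40,0,0],"delta_pos":[0,-60,40],"gripper":1}

```text
t: 5.1
eef_pos: [0.4638, -0.191, 0.1391]
tool_rot: [0.188, 2.909, 1.052]
contact_force: [0.0, -0.3, -0.1]
finger_gap: 0.0004
finger_force: 0.0
```

Run:
```python
from h import *
state2()
rows2([(-64,-95,20,40),(-64,-80,-20,40),(-62,-50,-20,40),(-62,-23,-20,40)])
```

```text
t 5.10 uvw [ -61.  -110.9   59.1] tilt 0.4 yv 0.008 F [ 0.  -0.3 -0.1] gap 0.0003986102563582755
T 39.7 q [ 1.04  0.42 -0.39  1.68 -0.43  1.47  2.23]
-64 -95 20 40 d [3.1, -12.8, 40.2] tw [-0.3, 0.3, -0.5]
-64 -80 -20 40 d [3.2, -26.8, 80.6] tw [-0.3, 0.3, -0.5]
-62 -50 -20 40 d [1.5, -3.7, 99.8] tw [-0.3, 0.3, -0.5]
-62 -23 -20 40 d [1.8, 17.0, 117.0] tw [-0.3, 0.3, -0.5]
```

Call:
carry_out:
  targets:
    - {"twist":[0,0,0],"delta_pos":[1,-6,20],"gripper":1}
    - {"twist":[0,0,0],"delta_pos":[3,-13,40],"gripper":1}
    - {"twist":[0,0,0],"delta_pos":[3,-20,60],"gripper":1}
    - {"twist":[0,0,-0.5],"delta_pos":[3,-27,80],"gripper":1}
    - {"twist":[0,0,-0.5],"delta_pos":[2,-18,88],"gripper":1}
    - {"twist":[0,0,-0.5],"delta_pos":[2,-11,94],"gripper":1}
    - {"twist":[0,0,-0.5],"delta_pos":[2,-4,100],"gripper":1}
    - {"twist":[0,0,-0.5],"delta_pos":[2,-4,100],"gripper":1}
    - {"twist":[0,0,-0.5],"delta_pos":[2,-4,100],"gripper":1}
    - {"twist":[0,0,-0.5],"delta_pos":[2,-4,100],"gripper":1}

```text
t: 5.93
eef_pos: [0.4711, -0.1303, 0.0615]
tool_rot: [0.169, 2.907, 1.046]
contact_force: [0.4, -0.5, 0.1]
finger_gap: 0.0006
finger_force: 0.0
```

Run:
```python
from h import *
state2(); p,d=snap('scene')
cv2.imwrite('pics/s2.png',cv2.resize(p[130:270,200:360,::-1],None,fx=4,fy=4))
rows2([(-62,-23,-20,40)])
```

```text
t 5.93 uvw [-60.9 -49.8 -18.5] tilt 0.4 yv -0.005 F [ 0.4 -0.5  0.1] gap 0.0005565240503736177
T 39.6 q [ 1.    0.45 -0.42  1.82 -0.45  1.27  2.26]
-62 -23 -20 40 d [1.0, 20.0, 18.2] tw [-0.4, 0.3, 0.3]
```

View pics/s2.png

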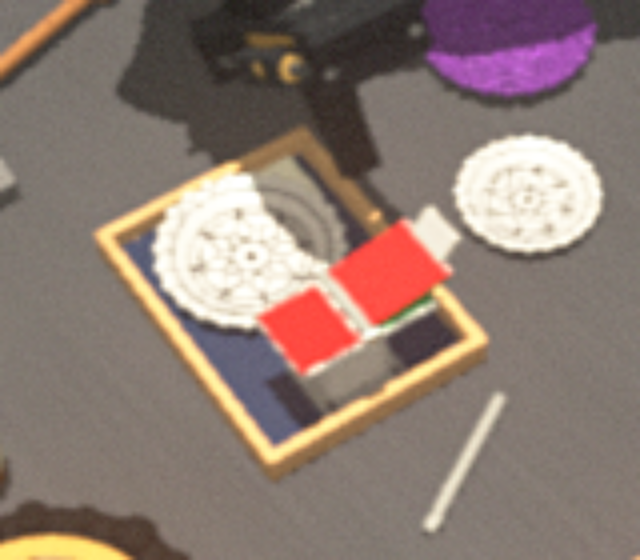

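Run:
```python
from h import *
c=cams.get_calibration('scene')
def pr(u,v,w):
    X=PIV+(u*TX+v*TY+w*Z)/1000; x=c['R']@X+c['t']; return np.round([(c['fx']*x[0]/x[2]+c['cx']-200)*4,(c['fy']*x[1]/x[2]+c['cy']-130)*4])
for n,q in dict(piv=(0,0,0),lip=(-69,0,28),tcp=(-61,-50,-18.5),back=(-61,-114,58),corner=(-80,-173,-58),c2=(-80,37,-58)).items(): print(n,pr(*q))
```

```text
piv [345. 304.]
lip [441. 222.]
tcp [383. 222.]
back [322.  76.]
corner [302. 126.]
c2 [488. 339.]
```

The picture shows the gripper coming in from the upper left, with its fingertips near crop (378,218) just beside the leaf. The leaf still rests slightly raised, lip at (440,230). All of this matches the projections, so I'll slide in under the leaf.

Call:
carry_out:
  targets:
    - {"twist":[0,0,0],"delta_pos":[1,3,2],"gripper":1}
    - {"twist":[0,0,0],"delta_pos":[1,6,5],"gripper":1}
    - {"twist":[0,0,0],"delta_pos":[1,9,8],"gripper":1}
    - {"twist":[0,0,0],"delta_pos":[1,12,10],"gripper":1}
    - {"twist":[0,0,0],"delta_pos":[1,15,13],"gripper":1}
    - {"twist":[0,0,0],"delta_pos":[1,18,16],"gripper":1}
    - {"twist":[0,0,0],"delta_pos":[1,20,18],"gripper":1}
    - {"twist":[0,0,0],"delta_pos":[1,20,18],"gripper":1}
    - {"twist":[0,0,0],"delta_pos":[1,20,18],"gripper":1}
    - {"twist":[0,0,0],"delta_pos":[1,20,18],"gripper":1}

```text
t: 6.82
eef_pos: [0.4729, -0.1029, 0.0596]
tool_rot: [0.169, 2.907, 1.049]
contact_force: [0.6, 0.4, 0.4]
finger_gap: 0.0002
finger_force: 0.0
```

```bash
cat >> h.py <<'E'
def lift(a,r):  # contact at right/top edge of the finger at v=-24
    a=np.radians(a); c=r*np.array([-np.cos(a),np.sin(a)])+2.5*np.array([-np.sin(a),-np.cos(a)])
    return (round(c[0]-9.5,1),-23,round(c[1]-24,1),40)
E
python3 - <<'E'
from h import *
state2()
rows2([lift(a,r) for a,r in zip(range(10,60,5),np.linspace(53,51,10))])
E
```

```text
t 6.82 uvw [-62.4 -22.5 -20.4] tilt 0.3 yv -0.005 F [0.6 0.4 0.4] gap 0.0002422821637123799
T 39.7 q [ 0.98  0.43 -0.44  1.86 -0.47  1.23  2.24]
-62.1 -23 -17.3 40 d [-0.3, 1.5, -2.7] tw [-0.3, 0.2, 0.3]
-61.1 -23 -12.8 40 d [-1.4, 4.4, -6.2] tw [-0.3, 0.2, 0.3]
-59.7 -23 -8.4 40 d [-2.8, 7.2, -9.5] tw [-0.3, 0.2, 0.3]
-58.0 -23 -4.1 40 d [-4.5, 10.0, -12.8] tw [-0.3, 0.2, 0.3]
-55.9 -23 -0.1 40 d [-6.7, 12.5, -15.9] tw [-0.3, 0.2, 0.3]
-53.4 -23 3.7 40 d [-9.2, 14.9, -18.8] tw [-0.3, 0.2, 0.3]
-50.7 -23 7.3 40 d [-11.9, 17.2, -21.6] tw [-0.3, 0.2, 0.3]
-47.6 -23 10.6 40 d [-15.0, 19.3, -24.1] tw [-0.3, 0.2, 0.3]
-44.3 -23 13.6 40 d [-18.3, 21.2, -26.4] tw [-0.3, 0.2, 0.3]
-40.8 -23 16.3 40 d [-21.9, 22.9, -28.5] tw [-0.3, 0.2, 0.3]
```

Call:
carry_out:
  targets:
    - {"twist":[0,0,0],"delta_pos":[-0.5,1.5,-2],"gripper":1}
    - {"twist":[0,0,0],"delta_pos":[-1,3,-4],"gripper":1}
    - {"twist":[0,0,0],"delta_pos":[-1.5,4.5,-5.5],"gripper":1}
    - {"twist":[0,0,0],"delta_pos":[-2,6,-7.5],"gripper":1}
    - {"twist":[0,0,0],"delta_pos":[-2,8,-9.5],"gripper":1}
    - {"twist":[0,0,0],"delta_pos":[-2,9.5,-11.5],"gripper":1}
    - {"twist":[0,0,0],"delta_pos":[-2,11,-13],"gripper":1}
    - {"twist":[0,0,0],"delta_pos":[-2,12.5,-15],"gripper":1}
    - {"twist":[0,0,0],"delta_pos":[-2,14,-17],"gripper":1}
    - {"twist":[0,0,0],"delta_pos":[-2,15.5,-18.5],"gripper":1}

```text
t: 7.65
eef_pos: [0.4748, -0.1029, 0.0841]
tool_rot: [0.169, 2.907, 1.049]
contact_force: [0.7, -1.0, -0.7]
finger_gap: 0.0002
finger_force: 0.0
```

Run:
```python
from h import *
state2(); p,d=snap('scene')
cv2.imwrite('pics/s3.png',cv2.resize(p[130:270,200:360,::-1],None,fx=4,fy=4))
rows2([lift(a,r) for a,r in zip(range(34,84,5),np.linspace(57,51,10))])
```

```text
t 7.65 uvw [-60.6 -22.2   4.1] tilt 0.3 yv -0.005 F [ 0.7 -1.  -0.7] gap 0.00024739874965272544
T 39.7 q [ 0.98  0.4  -0.44  1.85 -0.48  1.28  2.22]
-58.2 -23 5.8 40 d [-2.2, 0.2, -1.6] tw [-0.3, 0.3, 0.3]
-54.9 -23 9.5 40 d [-5.5, 2.6, -4.4] tw [-0.3, 0.3, 0.3]
-51.3 -23 12.9 40 d [-9.2, 4.7, -7.0] tw [-0.3, 0.3, 0.3]
-47.5 -23 15.9 40 d [-13.0, 6.6, -9.3] tw [-0.3, 0.3, 0.3]
-43.5 -23 18.5 40 d [-17.0, 8.3, -11.3] tw [-0.3, 0.3, 0.3]
-39.3 -23 20.7 40 d [-21.2, 9.7, -13.0] tw [-0.3, 0.3, 0.3]
-35.0 -23 22.5 40 d [-25.5, 10.8, -14.3] tw [-0.3, 0.3, 0.3]
-30.6 -23 24.0 40 d [-29.9, 11.7, -15.5] tw [-0.3, 0.3, 0.3]
-26.1 -23 25.0 40 d [-34.4, 12.3, -16.2] tw [-0.3, 0.3, 0.3]
-21.7 -23 25.6 40 d [-38.9, 12.7, -16.7] tw [-0.3, 0.3, 0.3]
```

View pics/s3.png

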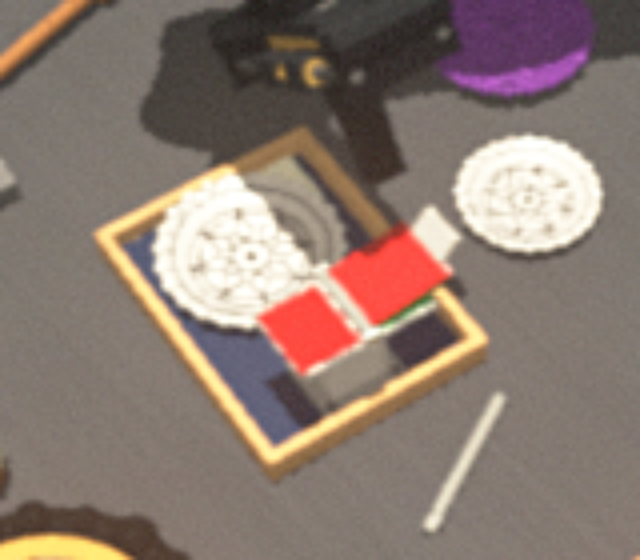

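Run:
```python
from h import *
p,d,X=pts('scene'); E=(X-PIV)*1000
U=np.stack([E@TX,E@TY,E[...,2]],-1)
print('col = crop x; row = crop y')
for cy in range(60,260,12):
    print(cy,[(cx,*np.round(U[130+cy//4,200+cx//4]).astype(int).tolist()) for cx in range(330,450,24)])
# wrist cam vs. TCP
m=np.array(cams.get_calibration('wrist')['mount']); print(np.round(m,3))
```

```text
col = crop x; row = crop y
60 [(330, -41, -75, 119), (354, -34, -38, 157), (378, -46, -33, 155), (402, -61, -31, 147), (426, -76, -29, 139)]
72 [(330, -29, -56, 134), (354, -30, -33, 155), (378, -45, -31, 148), (402, -56, -25, 146), (426, -188, -186, -85)]
84 [(330, -51, -91, 78), (354, -29, -32, 147), (378, -41, -26, 144), (402, -165, -182, -79), (426, -181, -175, -83)]
96 [(330, -49, -89, 71), (354, -26, -28, 143), (378, -69, -67, 78), (402, -157, -170, -75), (426, -171, -162, -77)]
108 [(330, -113, -192, -79), (354, -53, -69, 76), (378, -65, -62, 74), (402, -153, -164, -79), (426, -166, -154, -78)]
120 [(330, -106, -183, -79), (354, -49, -64, 73), (378, -63, -59, 69), (402, -144, -151, -73), (426, -161, -147, -81)]
132 [(330, -101, -175, -80), (354, -51, -68, 57), (378, -60, -55, 63), (402, -140, -146, -78), (426, -154, -137, -79)]
144 [(330, -96, -167, -81), (354, -51, -67, 47), (378, -59, -53, 55), (402, -135, -138, -80), (426, -147, -128, -78)]
156 [(330, -81, -143, -60), (354, -101, -146, -77), (378, -56, -49, 50), (402, -69, -43, 47), (426, -140, -117, -75)]
168 [(330, -73, -
[... 331 characters left out ...]
93, -76)]
204 [(330, -56, -105, -54), (354, -73, -103, -64), (378, -91, -102, -76), (402, -104, -94, -77), (426, -117, -84, -76)]
216 [(330, -51, -98, -55), (354, -69, -98, -68), (378, -76, -80, -55), (402, -98, -84, -75), (426, -66, -13, 23)]
228 [(330, -47, -92, -58), (354, -65, -92, -71), (378, -72, -74, -59), (402, -53, -19, 14), (426, -62, -8, 20)]
240 [(330, -43, -86, -62), (354, -59, -82, -70), (378, -37, -21, 12), (402, -49, -13, 12), (426, -58, -1, 18)]
252 [(330, -36, -76, -59), (354, -54, -76, -72), (378, -32, -14, 11), (402, -43, -5, 13), (426, -53, 5, 16)]
[[-0.001 -0.966 -0.26   0.07 ]
 [ 1.    -0.001 -0.    -0.001]
 [-0.    -0.26   0.966 -0.197]
 [ 0.     0.     0.     1.   ]]
```

Run:
```python
from h import *
s=manip.sense(); p,d=snap('wrist'); c=cams.get_calibration('wrist'); m=np.array(c['mount'])
v,u=np.mgrid[:420,:560]
T=np.stack([(u-c['cx'])/c['fx']*d,(v-c['cy'])/c['fy']*d,d,np.ones_like(d)],-1)@m.T
W=T[...,:3]@Ro.from_rotvec(s['tool_rot']).as_matrix().T+s['eef_pos']
E=(W-PIV)*1000; U=np.stack([E@TX,E@TY,E[...,2]],-1); np.savez('pics/w.npz',T=T,U=U)
P=p.astype(int); red=(P[...,0]>120)&(P[...,1]<80)&(P[...,2]<80)
print(red.sum(), np.percentile(U[red],[2,50,98],axis=0).round())
for y in range(20,420,40): print(y,[tuple(np.round(T[y,x,:3]*1000).astype(int).tolist()) for x in range(120,480,60)])
```

```text
1200 [[-245.  -22.  -56.]
 [ -55.  372.    3.]
 [  10.  621.   12.]]
20 [(128, -97, 21), (135, -68, 47), (144, -32, 83), (154, 17, 122), (168, 81, 176), (187, 171, 250)]
60 [(105, -98, 17), (110, -70, 47), (115, -33, 83), (122, 17, 122), (131, 84, 178), (143, 178, 257)]
100 [(82, -103, 23), (83, -71, 44), (85, -33, 81), (88, 18, 124), (90, 87, 181), (95, 187, 264)]
140 [(57, -106, 21), (56, -74, 47), (53, -35, 82), (51, 18, 125), (47, 91, 185), (44, 179, 232)]
180 [(31, -109, 20), (26, -76, 46), (20, -36, 81), (11, 19, 126), (0, 94, 189), (-13, 195, 256)]
220 [(5, -108, 11), (-2, -76, 36), (-13, -36, 71), (-31, 19, 127), (-51, 98, 192), (-69, 198, 247)]
260 [(-20, -107, 3), (37, -25, -123), (37, -11, -123), (36, 4, -121), (37, 19, -123), (-155, 230, 303)]
300 [(-50, -111, 3), (29, -24, -128), (30, -10, -130), (28, 4, -126), (29, 18, -128), (30, 32, -129)]
340 [(22, -37, -134), (23, -23, -135), (23, -10, -134), (23, 4, -135), (23, 17, -135), (24, 30, -136)]
380 [(23, -30, -147), (23, -19, -147), (25, -8, -148), (25, 3, -149), (25, 14, -149), (24, 25, -148)]
```

View pics/wrist.png

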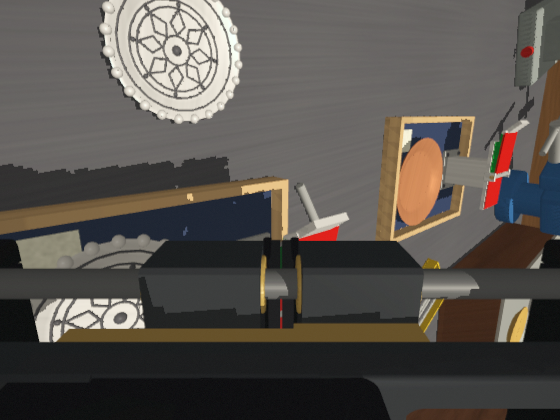

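Run:
```python
from h import *
z=np.load('pics/w.npz'); U,T=z['U'],z['T']
for x,y in [(310,195),(318,212),(340,218),(320,235),(325,237),(275,190),(282,245),(282,250),(282,258),(272,270),(290,270),(282,290),(282,310),(220,250),(220,270),(340,250)]: print(x,y,'uvw',np.round(U[y,x]).astype(int),'tool',np.round(T[y,x]*1000).astype(int)[:3])
```

```text
310 195 uvw [-54  87 -80] tool [ -6  30 135]
318 212 uvw [-33 101 -81] tool [-27  40 145]
340 218 uvw [-70   9  26] tool [ 9 37  3]
320 235 uvw [-55   5  12] tool [-6 26 12]
325 237 uvw [-52  11  11] tool [-9 30 16]
275 190 uvw [-69  29 -67] tool [ 9 -6 88]
282 245 uvw [-69 -49  37] tool [  9   0 -43]
282 250 uvw [-69 -54  42] tool [  9   0 -49]
282 258 uvw [-70 -60  50] tool [  9   0 -59]
272 270 uvw [ -94 -101   95] tool [  33   -3 -120]
290 270 uvw [-93 -97  97] tool [  32    2 -119]
282 290 uvw [ -90 -101   99] tool [  29    0 -124]
282 310 uvw [-60 -77  70] tool [ -1   0 -86]
220 250 uvw [ -98 -110   84] tool [  37  -17 -117]
220 270 uvw [ -98 -115   94] tool [  37  -15 -128]
340 250 uvw [-98 -85 104] tool [  37   15 -117]
```

Run:
```python
from h import *
z=np.load('pics/w.npz'); T=z['T'][...,:3]*1000
for y in range(230,262,3): print(y,[tuple(np.round(T[y,x]).astype(int).tolist()) for x in range(255,310,6)])
p,d,X=pts('scene'); s=manip.sense(); R=Ro.from_rotvec(s['tool_rot']).as_matrix(); Q=((X-s['eef_pos'])@R)*1000
k=(d>0)&(abs(Q[...,0])<25)&(abs(Q[...,1])<30)&(Q[...,2]>-90)&(Q[...,2]<5)
q=Q[k]; 
for lo in range(-90,5,8):
    b=q[(q[:,2]>=lo)&(q[:,2]<lo+8)]
    if len(b): print(lo,len(b),b.min(0).round(),b.max(0).round())
```

```text
230 [(-26, -24, 81), (-27, -19, 85), (-29, -13, 90), (-29, -8, 91), (-27, -2, 85), (-27, 3, 84), (-39, 10, 120), (-41, 16, 126), (4, 13, -4), (5, 17, -9)]
233 [(-28, -24, 80), (-30, -19, 86), (-31, -13, 87), (-32, -8, 91), (-30, -2, 85), (-30, 3, 84), (0, 6, -1), (0, 10, 0), (2, 13, -4), (2, 17, -5)]
236 [(-31, -24, 79), (-31, -18, 79), (-32, -13, 83), (-35, -8, 91), (-33, -2, 84), (0, 2, -5), (0, 6, -5), (-2, 10, -1), (-1, 13, -4), (-4, 18, 5)]
239 [(-32, -23, 75), (-34, -18, 79), (10, -8, -38), (-38, -8, 91), (-36, -2, 85), (-3, 2, -4), (10, 5, -36), (10, 8, -38), (-5, 14, 2), (-6, 18, 5)]
242 [(38, -8, -113), (37, -6, -111), (10, -7, -43), (9, -5, -39), (9, -1, -39), (9, 2, -38), (10, 5, -42), (10, 8, -43), (37, 6, -111), (37, 7, -112)]
245 [(37, -8, -113), (37, -6, -114), (10, -7, -47), (9, -4, -43), (9, -1, -42), (8, 2, -42), (10, 5, -46), (11, 7, -47), (37, 6, -114), (37, 7, -114)]
248 [(36, -8, -114), (37, -6, -116), (10, -7, -50), (9, -4, -47), (9, -1, -47), (9, 2, -46), (11, 4, -51), (10, 7, -50), (37, 5, -115), (37, 7, -116)]
251 [(37, -7, -117), (38, -6, -119), (10, -7, -5
[... 256 characters left out ...]
[(37, -7, -121), (36, -6, -120), (10, -7, -61), (9, -4, -58), (8, -1, -56), (9, 1, -57), (9, 4, -57), (36, 4, -118), (37, 5, -121), (37, 6, -123)]
260 [(37, -7, -123), (36, -6, -120), (70, -1, -197), (8, -4, -60), (9, -1, -61), (8, 1, -60), (8, 4, -59), (35, 4, -119), (37, 5, -123), (37, 6, -124)]
-90 39 [-13. -15. -90.] [  9.  18. -82.]
-82 43 [-13. -10. -82.] [ 11.  18. -74.]
-74 37 [-13.  -8. -74.] [ 10.  16. -66.]
-66 34 [-13.  -8. -66.] [  9.  14. -58.]
-58 40 [-12. -12. -58.] [ 12.  12. -50.]
-50 34 [-13.  -7. -50.] [ 11.  15. -42.]
-42 25 [-14.  -9. -42.] [ 11.  14. -36.]
-18 5 [  6.  19. -13.] [ 12.  23. -11.]
-10 56 [-25.  -1. -10.] [13. 30. -2.]
-2 49 [-24.   5.  -2.] [ 5. 30.  5.]
```

Both cameras agree that the real fingertips end about 37 mm behind the reported TCP, and that the leaf is untouched. I'll plan from the real tip from now on.

```bash
cat >> h.py <<'E'
L=37.
def rows3(P):
    s=manip.sense(); R0=Ro.from_rotvec(s['tool_rot']); p0=s['eef_pos']
    for u,v,w,T in P:
        R=rot2(T); p=PIV+(u*TX+v*TY+w*Z+L*R[:,2])/1000
        print(u,v,w,T,'d',np.round(R0.inv().apply((p-p0)*1000),1).tolist(),'tw',np.round((R0.inv()*Ro.from_matrix(R)).as_rotvec(degrees=True),1).tolist())
def st3():
    s=manip.sense(); R=Ro.from_rotvec(s['tool_rot']).as_matrix(); e=(s['eef_pos']-PIV)*1000-L*R[:,2]
    print('t %.2f'%s['t'],'TIP',np.round([e@TX,e@TY,e[2]],1),'T %.1f'%np.degrees(np.arctan2(R[:,2]@TY,-R[2,2])),'F',np.round(s['contact_force'],1),'q',np.round(s['joint_positions'],2))
def lift3(a,r):
    a=np.radians(a); c=r*np.array([-np.cos(a),np.sin(a)])+2.5*np.array([-np.sin(a),-np.cos(a)])
    return (round(c[0]-9.5,1),-19,round(c[1]-20,1),40)
E
python3 - <<'E'
from h import *
st3()
rows3([(-62,-50,-20,40),(-62,-19,-20,40)])
E
```

```text
t 7.75 TIP [-60.6 -45.8  32.6] T 39.7 F [ 0.2 -0.1 -0.2] q [ 0.98  0.4  -0.44  1.85 -0.48  1.28  2.22]
-62 -50 -20 40 d [1.9, -36.6, 37.8] tw [-0.3, 0.2, 0.3]
-62 -19 -20 40 d [1.9, -12.7, 57.6] tw [-0.3, 0.2, 0.3]
```

Call:
carry_out:
  targets:
    - {"twist":[0,0,0],"delta_pos":[1,-9,9],"gripper":1}
    - {"twist":[0,0,0],"delta_pos":[2,-18,19],"gripper":1}
    - {"twist":[0,0,0],"delta_pos":[2,-27,28],"gripper":1}
    - {"twist":[0,0,0],"delta_pos":[2,-36,37],"gripper":1}
    - {"twist":[0,0,0],"delta_pos":[2,-37,38],"gripper":1}
    - {"twist":[0,0,0],"delta_pos":[2,-32,42],"gripper":1}
    - {"twist":[0,0,0],"delta_pos":[2,-27,46],"gripper":1}
    - {"twist":[0,0,0],"delta_pos":[2,-22,50],"gripper":1}
    - {"twist":[0,0,0],"delta_pos":[2,-17,54],"gripper":1}
    - {"twist":[0,0,0],"delta_pos":[2,-13,57.5],"gripper":1}

```text
t: 8.58
eef_pos: [0.4766, -0.075, 0.0318]
tool_rot: [0.167, 2.907, 1.049]
contact_force: [0.8, 0.3, 0.3]
finger_gap: 0.0004
finger_force: 0.0
```

Run:
```python
from h import *
st3()
rows3([(-61,-19,-20,40),(-60,-19,5,40)])
```

```text
t 8.58 TIP [-62.3 -17.9 -19.8] T 39.7 F [0.8 0.3 0.3] q [ 0.95  0.45 -0.46  1.91 -0.49  1.15  2.24]
-61 -19 -20 40 d [-1.1, -0.8, -0.5] tw [-0.3, 0.2, 0.3]
-60 -19 5 40 d [-2.3, 15.2, -19.7] tw [-0.3, 0.2, 0.3]
```

Call:
carry_out:
  targets:
    - {"twist":[0,0,0],"delta_pos":[-0.5,1.5,-2],"gripper":1}
    - {"twist":[0,0,0],"delta_pos":[-1,3,-4],"gripper":1}
    - {"twist":[0,0,0],"delta_pos":[-1.5,4.5,-6],"gripper":1}
    - {"twist":[0,0,0],"delta_pos":[-2,6,-8],"gripper":1}
    - {"twist":[0,0,0],"delta_pos":[-2,7.5,-10],"gripper":1}
    - {"twist":[0,0,0],"delta_pos":[-2,9,-12],"gripper":1}
    - {"twist":[0,0,0],"delta_pos":[-2,10.5,-14],"gripper":1}
    - {"twist":[0,0,0],"delta_pos":[-2,12,-16],"gripper":1}
    - {"twist":[0,0,0],"delta_pos":[-2,13.5,-18],"gripper":1}
    - {"twist":[0,0,0],"delta_pos":[-2,15,-20],"gripper":1}

```text
t: 9.42
eef_pos: [0.478, -0.0776, 0.0565]
tool_rot: [0.169, 2.907, 1.049]
contact_force: [0.6, -0.6, -0.9]
finger_gap: 0.0002
finger_force: 0.4
```

Run:
```python
from h import *
st3(); p,d=snap('scene')
cv2.imwrite('pics/s4.png',cv2.resize(p[130:270,200:360,::-1],None,fx=4,fy=4))
rows3([lift3(a,r) for a,r in zip(range(34,84,5),np.linspace(57,51,10))])
```

```text
t 9.42 TIP [-60.6 -20.4   4.9] T 39.7 F [ 0.6 -0.6 -0.9] q [ 0.95  0.42 -0.46  1.89 -0.49  1.2   2.22]
-58.2 -19 9.8 40 d [-2.1, 4.1, -2.5] tw [-0.3, 0.3, 0.3]
-54.9 -19 13.5 40 d [-5.4, 6.5, -5.4] tw [-0.3, 0.3, 0.3]
-51.3 -19 16.9 40 d [-9.1, 8.6, -8.0] tw [-0.3, 0.3, 0.3]
-47.5 -19 19.9 40 d [-12.9, 10.5, -10.3] tw [-0.3, 0.3, 0.3]
-43.5 -19 22.5 40 d [-16.9, 12.2, -12.2] tw [-0.3, 0.3, 0.3]
-39.3 -19 24.7 40 d [-21.1, 13.5, -13.9] tw [-0.3, 0.3, 0.3]
-35.0 -19 26.5 40 d [-25.4, 14.7, -15.3] tw [-0.3, 0.3, 0.3]
-30.6 -19 28.0 40 d [-29.8, 15.6, -16.4] tw [-0.3, 0.3, 0.3]
-26.1 -19 29.0 40 d [-34.3, 16.2, -17.2] tw [-0.3, 0.3, 0.3]
-21.7 -19 29.6 40 d [-38.7, 16.6, -17.6] tw [-0.3, 0.3, 0.3]
```

View pics/s4.png

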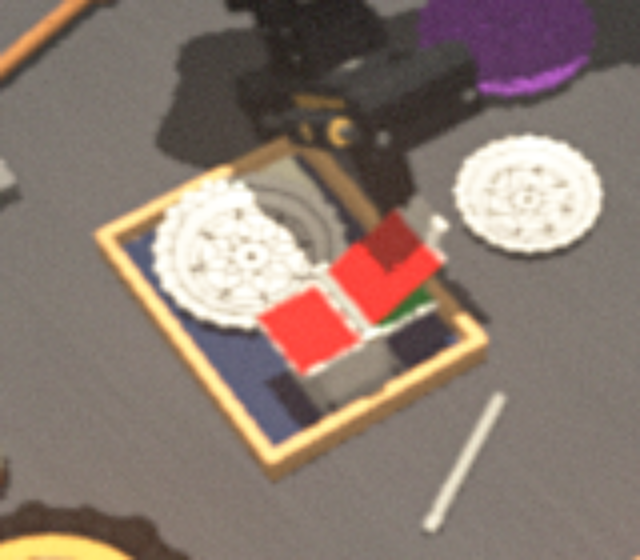

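The leaf is now being lifted: the lip is edge-on near (438,225) and more green shows at (410,305). I'll continue along the arc.

Call:
carry_out:
  targets:
    - {"twist":[0,0,0],"delta_pos":[-2,4,-2.5],"gripper":1}
    - {"twist":[0,0,0],"delta_pos":[-5.5,6.5,-5.5],"gripper":1}
    - {"twist":[0,0,0],"delta_pos":[-9,8.5,-8],"gripper":1}
    - {"twist":[0,0,0],"delta_pos":[-13,10.5,-10.5],"gripper":1}
    - {"twist":[0,0,0],"delta_pos":[-17,12,-12],"gripper":1}
    - {"twist":[0,0,0],"delta_pos":[-21,13.5,-14],"gripper":1}
    - {"twist":[0,0,0],"delta_pos":[-25.5,14.5,-15.5],"gripper":1}
    - {"twist":[0,0,0],"delta_pos":[-30,15.5,-16.5],"gripper":1}
    - {"twist":[0,0,0],"delta_pos":[-34.5,16,-17],"gripper":1}
    - {"twist":[0,0,0],"delta_pos":[-38.5,16.5,-17.5],"gripper":1}

```text
t: 10.3
eef_pos: [0.5168, -0.0805, 0.0805]
tool_rot: [0.169, 2.907, 1.05]
contact_force: [0.0, 0.1, 0.4]
finger_gap: 0.0004
finger_force: 0.3
```

Run:
```python
from h import *
st3(); p,d=snap('scene')
p,d,X=pts('scene'); E=(X-PIV)*1000; U=np.stack([E@TX,E@TY,E[...,2]],-1); P=p.astype(int)
red=(P[...,0]>100)&(P[...,1]<70)&(P[...,2]<70)&(abs(U[...,0])<90)&(abs(U[...,1])<40)&(U[...,2]>5)
q=U[red]; print(len(q),np.percentile(q,[5,50,95],axis=0).round(),'angle',np.degrees(np.arctan2(q[:,2],-q[:,0])).mean())
rows3([(-18,-19,32,40),(-12,-19,34,40),(-2,-19,34,40),(6,-19,34,40)])
```

```text
t 10.30 TIP [-21.7 -18.5  29. ] T 39.7 F [0.  0.1 0.4] q [ 0.91  0.44 -0.46  1.8  -0.48  1.24  2.15]
170 [[ -6. -21.   8.]
 [ -2.   3.  28.]
 [  1.  22.  49.]] angle 87.48057282738542
-18 -19 32 40 d [-3.0, 1.6, -2.5] tw [-0.3, 0.3, 0.3]
-12 -19 34 40 d [-9.0, 2.8, -4.0] tw [-0.3, 0.3, 0.3]
-2 -19 34 40 d [-19.0, 2.8, -4.0] tw [-0.3, 0.3, 0.3]
6 -19 34 40 d [-27.0, 2.7, -3.9] tw [-0.3, 0.3, 0.3]
```

The leaf is at about 87°, nearly upright. I'll push it on past vertical, sliding the finger towards the middle of the leaf.

Call:
carry_out:
  targets:
    - {"twist":[0,0,0],"delta_pos":[-2.5,3,-2],"gripper":1}
    - {"twist":[0,0,0],"delta_pos":[-5,5.5,-2.5],"gripper":1}
    - {"twist":[0,0,0],"delta_pos":[-7.5,7.5,-2],"gripper":1}
    - {"twist":[0,0,0],"delta_pos":[-10,9.5,-1],"gripper":1}
    - {"twist":[0,0,0],"delta_pos":[-12.5,11.5,0.5],"gripper":1}
    - {"twist":[0,0,0],"delta_pos":[-15,13,2],"gripper":1}
    - {"twist":[0,0,0],"delta_pos":[-17.5,14.5,3],"gripper":1}
    - {"twist":[0,0,0],"delta_pos":[-20,16,4.5],"gripper":1}
    - {"twist":[0,0,0],"delta_pos":[-23,17.5,5.5],"gripper":1}
    - {"twist":[0,0,0],"delta_pos":[-25.5,18.5,6.5],"gripper":1}

```text
t: 11.18
eef_pos: [0.544, -0.0651, 0.0875]
tool_rot: [0.169, 2.907, 1.049]
contact_force: [-0.3, -0.5, -0.0]
finger_gap: 0.0004
finger_force: 0.2
```

```bash
cat >> h.py <<'E'
def ang():
    snap('scene'); p,d,X=pts('scene'); E=(X-PIV)*1000; U=np.stack([E@TX,E@TY,E[...,2]],-1); P=p.astype(int)
    for n,k in (('red',(P[...,0]>100)&(P[...,1]<75)&(P[...,2]<75)),('green',(P[...,1]>P[...,0]+25)&(P[...,1]>P[...,2]+15))):
        k=k&(abs(U[...,0])<90)&(abs(U[...,1])<40)&(U[...,2]>-8); q=U[k]
        if len(q)>5: print(n,len(q),np.percentile(q,[5,50,95],axis=0).round().tolist(),'ang',np.degrees(np.median(np.arctan2(q[:,2],-q[:,0]))).round(1))
def push3(a,r):  # lower right corner (w-5.8,u+9.5) on the leaf
    a=np.radians(a); c=r*np.array([-np.cos(a),np.sin(a)])+2.5*np.array([-np.sin(a),-np.cos(a)])
    return (round(c[0]-9.5,1),0,round(c[1]+5.8 if a<np.pi else 0,1),40)
E
python3 - <<'E'
from h import *
st3(); ang()
def f(a,r):
    a=np.radians(a); c=r*np.array([-np.cos(a),np.sin(a)])-2.5*np.array([-np.sin(a),-np.cos(a)])*-1
    return (round(c[0]-9.5,1),0,round(c[1]+5.8,1),40)
rows3([f(a,r) for a,r in zip(np.linspace(120,160,10),np.linspace(33,42,10))])
E
```

```text
t 11.18 TIP [ 3.5 -0.  35.9] T 39.7 F [-0.3 -0.5 -0. ] q [ 0.87  0.46 -0.47  1.76 -0.49  1.23  2.1 ]
red 243 [[10.0, -19.0, -6.0], [28.0, 4.0, -2.0], [44.0, 23.0, 1.0]] ang -173.6
green 341 [[-44.0, -20.0, -6.0], [-21.0, 2.0, -2.0], [19.0, 22.0, 39.0]] ang -4.7
4.8 0 35.6 40 d [-0.8, -0.4, 0.1] tw [-0.3, 0.2, 0.3]
7.7 0 35.3 40 d [-3.7, -0.6, 0.3] tw [-0.3, 0.2, 0.3]
10.5 0 34.6 40 d [-6.5, -1.0, 0.9] tw [-0.3, 0.2, 0.3]
13.4 0 33.7 40 d [-9.4, -1.6, 1.6] tw [-0.3, 0.2, 0.3]
16.2 0 32.5 40 d [-12.2, -2.4, 2.5] tw [-0.3, 0.2, 0.3]
19.0 0 31.1 40 d [-15.0, -3.3, 3.6] tw [-0.3, 0.2, 0.3]
21.7 0 29.3 40 d [-17.7, -4.5, 5.0] tw [-0.3, 0.2, 0.3]
24.3 0 27.3 40 d [-20.3, -5.8, 6.5] tw [-0.3, 0.2, 0.3]
26.8 0 25.0 40 d [-22.8, -7.3, 8.3] tw [-0.3, 0.2, 0.3]
29.1 0 22.5 40 d [-25.0, -8.9, 10.2] tw [-0.3, 0.2, 0.3]
```

Call:
carry_out:
  targets:
    - {"twist":[0,0,0],"delta_pos":[-1,-0.5,0],"gripper":1}
    - {"twist":[0,0,0],"delta_pos":[-4,-0.5,0.5],"gripper":1}
    - {"twist":[0,0,0],"delta_pos":[-6.5,-1,1],"gripper":1}
    - {"twist":[0,0,0],"delta_pos":[-9.5,-1.5,1.5],"gripper":1}
    - {"twist":[0,0,0],"delta_pos":[-12,-2.5,2.5],"gripper":1}
    - {"twist":[0,0,0],"delta_pos":[-15,-3.5,3.5],"gripper":1}
    - {"twist":[0,0,0],"delta_pos":[-17.5,-4.5,5],"gripper":1}
    - {"twist":[0,0,0],"delta_pos":[-20.5,-6,6.5],"gripper":1}
    - {"twist":[0,0,0],"delta_pos":[-23,-7.5,8.5],"gripper":1}
    - {"twist":[0,0,0],"delta_pos":[-25,-9,10],"gripper":1}

```text
t: 12.07
eef_pos: [0.5688, -0.0688, 0.0738]
tool_rot: [0.169, 2.907, 1.049]
contact_force: [-0.6, 0.2, 0.1]
finger_gap: 0.0001
finger_force: 0.1
```

Run:
```python
from h import *
st3(); ang()
def f(a,r):
    a=np.radians(a); c=r*np.array([-np.cos(a),np.sin(a)])+2.5*np.array([-np.sin(a),-np.cos(a)])
    return (round(c[0]-9.5,1),0,round(c[1]+5.8,1),40)
rows3([f(a,r) for a,r in zip(np.linspace(162,178,7),np.linspace(43,48,7))])
```

```text
t 12.07 TIP [28.5 -0.7 22.3] T 39.7 F [-0.6  0.2  0.1] q [ 0.84  0.52 -0.47  1.71 -0.47  1.22  2.08]
red 49 [[13.0, 15.0, -5.0], [33.0, 21.0, -2.0], [46.0, 24.0, 13.0]] ang -173.5
green 532 [[-43.0, -22.0, -5.0], [-9.0, 3.0, 0.0], [51.0, 22.0, 21.0]] ang 0.3
30.6 0 21.5 40 d [-1.9, 0.5, 0.8] tw [-0.3, 0.2, 0.3]
32.1 0 19.8 40 d [-3.4, -0.6, 2.1] tw [-0.3, 0.2, 0.3]
33.5 0 18.0 40 d [-4.8, -1.8, 3.5] tw [-0.3, 0.2, 0.3]
34.9 0 16.2 40 d [-6.2, -2.9, 4.9] tw [-0.3, 0.2, 0.3]
36.1 0 14.2 40 d [-7.4, -4.2, 6.4] tw [-0.3, 0.2, 0.3]
37.3 0 12.1 40 d [-8.6, -5.6, 8.1] tw [-0.3, 0.2, 0.3]
38.4 0 10.0 40 d [-9.6, -6.9, 9.7] tw [-0.3, 0.2, 0.3]
```

Call:
carry_out:
  targets:
    - {"twist":[0,0,0],"delta_pos":[-1,0.3,0.4],"gripper":1}
    - {"twist":[0,0,0],"delta_pos":[-2,0.5,0.8],"gripper":1}
    - {"twist":[0,0,0],"delta_pos":[-3.4,-0.6,2.1],"gripper":1}
    - {"twist":[0,0,0],"delta_pos":[-4.8,-1.8,3.5],"gripper":1}
    - {"twist":[0,0,0],"delta_pos":[-6.2,-3,5],"gripper":1}
    - {"twist":[0,0,0],"delta_pos":[-7.4,-4.2,6.4],"gripper":1}
    - {"twist":[0,0,0],"delta_pos":[-8,-5,7.2],"gripper":1}
    - {"twist":[0,0,0],"delta_pos":[-8.6,-5.6,8.1],"gripper":1}
    - {"twist":[0,0,0],"delta_pos":[-8.6,-5.6,8.1],"gripper":1}
    - {"twist":[0,0,0],"delta_pos":[-8.6,-5.6,8.1],"gripper":1}

```text
t: 12.95
eef_pos: [0.5772, -0.0689, 0.0643]
tool_rot: [0.169, 2.907, 1.049]
contact_force: [-0.2, -0.1, -0.1]
finger_gap: 0.0005
finger_force: 0.0
```

Run:
```python
from h import *
st3(); ang()
p,d,X=pts('scene'); E=(X-PIV)*1000; U=np.stack([E@TX,E@TY,E[...,2]],-1); P=p.astype(int)
k=(P[...,1]>P[...,0]+25)&(P[...,1]>P[...,2]+15)&(U[...,0]>12)&(U[...,0]<60)&(abs(U[...,1])<24)&(U[...,2]>-2)&(U[...,2]<40)
q=U[k]; f=np.polyfit(q[:,0],q[:,2],1); print(len(q),f,'angle',180-np.degrees(np.arctan(f[0])))
rows3([(37.5,0,10,40),(37.5,0,8,40),(37.5,0,6,40)])
```

```text
t 12.95 TIP [36.9  0.1 12.8] T 39.7 F [-0.2 -0.1 -0.1] q [ 0.83  0.54 -0.46  1.69 -0.46  1.2   2.08]
red 21 [[10.0, 21.0, -3.0], [31.0, 23.0, -0.0], [47.0, 25.0, 6.0]] ang -165.3
green 586 [[-42.0, -23.0, -5.0], [-5.0, 3.0, 1.0], [55.0, 21.0, 9.0]] ang 3.0
228 [0.05157935 4.93044942] angle 177.047337482029
37.5 0 10 40 d [-0.4, -1.7, 2.2] tw [-0.3, 0.2, 0.3]
37.5 0 8 40 d [-0.4, -2.9, 3.7] tw [-0.3, 0.2, 0.3]
37.5 0 6 40 d [-0.4, -4.2, 5.3] tw [-0.3, 0.2, 0.3]
```

Call:
carry_out:
  targets:
    - {"twist":[0,0,0],"delta_pos":[-0.2,-0.3,0.4],"gripper":1}
    - {"twist":[0,0,0],"delta_pos":[-0.4,-0.6,0.8],"gripper":1}
    - {"twist":[0,0,0],"delta_pos":[-0.4,-0.9,1.2],"gripper":1}
    - {"twist":[0,0,0],"delta_pos":[-0.4,-1.2,1.5],"gripper":1}
    - {"twist":[0,0,0],"delta_pos":[-0.4,-1.5,1.9],"gripper":1}
    - {"twist":[0,0,0],"delta_pos":[-0.4,-1.8,2.3],"gripper":1}
    - {"twist":[0,0,0],"delta_pos":[-0.4,-2,2.5],"gripper":1}
    - {"twist":[0,0,0],"delta_pos":[-0.4,-2.2,2.7],"gripper":1}
    - {"twist":[0,0,0],"delta_pos":[-0.4,-2.2,2.7],"gripper":1}
    - {"twist":[0,0,0],"delta_pos":[-0.4,-2.2,2.7],"gripper":1}

```text
t: 13.83
eef_pos: [0.5776, -0.069, 0.0609]
tool_rot: [0.169, 2.907, 1.049]
contact_force: [0.1, -0.2, 0.5]
finger_gap: 0.0002
finger_force: 0.1
```

```bash
cat >> h.py <<'E'
def fit():
    snap('scene'); p,d,X=pts('scene'); E=(X-PIV)*1000; U=np.stack([E@TX,E@TY,E[...,2]],-1); P=p.astype(int)
    k=(P[...,1]>P[...,0]+25)&(P[...,1]>P[...,2]+15)&(abs(U[...,1])<22)&(U[...,2]<40)
    for lo in range(-50,60,10):
        q=U[k&(U[...,0]>=lo)&(U[...,0]<lo+10)]
        if len(q): print(lo+5,len(q),'w med %.1f'%np.median(q[:,2]),end=' | ')
    print()
E
python3 - <<'E'
from h import *
st3(); fit()
E
```

```text
t 13.83 TIP [37.3  0.1  9.4] T 39.7 F [ 0.1 -0.2  0.5] q [ 0.83  0.55 -0.46  1.69 -0.46  1.2   2.08]
-45 36 w med -2.6 | -35 62 w med -2.4 | -25 63 w med -3.1 | -15 59 w med -3.1 | -5 45 w med -1.3 | 5 35 w med 3.9 | 15 57 w med 3.2 | 25 39 w med 3.5 | 35 33 w med 3.1 | 45 46 w med 3.6 | 55 59 w med 3.6 |
```

The leaf profile is flat at w ≈ 3.5 mm along its whole length. I'll retreat along the tool axis.

Call:
carry_out:
  targets:
    - {"twist":[0,0,0],"delta_pos":[0,3,-4],"gripper":1}
    - {"twist":[0,0,0],"delta_pos":[0,6,-10],"gripper":1}
    - {"twist":[0,0,0],"delta_pos":[0,10,-25],"gripper":1}
    - {"twist":[0,0,0],"delta_pos":[0,10,-45],"gripper":1}
    - {"twist":[0,0,0],"delta_pos":[0,10,-65],"gripper":1}
    - {"twist":[0,0,0],"delta_pos":[0,10,-85],"gripper":1}
    - {"twist":[0,0,0],"delta_pos":[0,10,-105],"gripper":1}
    - {"twist":[0,0,0],"delta_pos":[0,10,-120],"gripper":1}
    - {"twist":[0,0,0],"delta_pos":[0,10,-120],"gripper":1}
    - {"twist":[0,0,0],"delta_pos":[0,10,-120],"gripper":1}

```text
t: 14.72
eef_pos: [0.5692, -0.1379, 0.1601]
tool_rot: [0.17, 2.907, 1.047]
contact_force: [0.0, -0.1, 0.4]
finger_gap: 0.0006
finger_force: 0.0
```

Run:
```python
from h import *
st3(); fit()
z=np.load('pics/scene.npz')['p']; cv2.imwrite('pics/s5.png',z[80:420,130:500,::-1])
```

```text
t 14.72 TIP [ 37.1 -69.3 108.6] T 39.7 F [ 0.  -0.1  0.4] q [ 0.89  0.49 -0.44  1.54 -0.45  1.43  2.06]
-45 42 w med -2.9 | -35 63 w med -2.5 | -25 59 w med -3.1 | -15 66 w med -2.8 | -5 36 w med -2.2 | 5 36 w med 3.5 | 15 68 w med 3.3 | 25 60 w med 3.8 | 35 63 w med 3.2 | 45 69 w med 4.1 | 55 66 w med 3.2 |
```

View pics/s5.png

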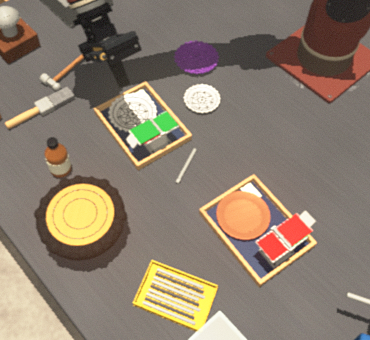

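The silver dish's flag is all green at (152,128). The copper flag is still red at (285,238), everything else is in place, and the arm is clear. I'll hand the job in.

```bash
python3 -c "
from cell import manip
print(manip.close_job())"
```

```text
the job is handed in; nothing more can be done
None
```

I turned the silver dish's flag over to lie flat on green and handed the job in at about 15 s; the hand-in gave no verdict, but the last picture shows the copper flag still red and nothing visibly moved.

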